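Tare the scale for the jar

TASK

The empty jar is standing on the kitchen scale, ready to be filled. With a fingertip, press lightly, without jabbing, the scale's large round power key, then the square unit key, then the long tare key, letting each spring back up before the next, and take the hand away. Leave the small round timer key alone, and do not shift, tip or pick up the scale, the jar or anything else on the counter.

Things in the scene. Friction and masses are not known exactly. Their poses are not given: they have to be found in the camera images.
- scale: loose white kitchen scale, 1.3 kg, 230 mm deep (x), 250 mm wide (y). Origin: centre of its underside; x points to its back, y to its left, z up. Steel platform at the rear (x > -27 mm, top at z = 30 mm). On the front strip (top at z = 22 mm) four black keys at x = -90 mm: power y = +95, unit +42, timer -8, tare -72 mm; a grey display behind them. Over 25 N on it, as from a fast jab, is too rough
- power_key_top (a point): centre of the top face of the scale's power key (round, 25 mm across, the leftmost), with the key up. Rests 28.5 mm above the counter, 6.5 mm proud of the white housing; the point goes down with the key. z up
- unit_key_top (a point): centre of the top face of the scale's unit key (square, 18 x 18 mm, second from the left), with the key up. Rests 28.5 mm above the counter, 6.5 mm proud of the white housing; the point goes down with the key. z up
- timer_key_top (a point): centre of the top face of the scale's timer key (small round, 14 mm across, third from the left; not to be pressed), with the key up. Rests 28.5 mm above the counter, 6.5 mm proud of the white housing; the point goes down with the key. z up
- tare_key_top (a point): centre of the top face of the scale's tare key (long bar, 18 mm deep and 44 mm wide along the scale's y, the rightmost), with the key up. Rests 28.5 mm above the counter, 6.5 mm proud of the white housing; the point goes down with the key. z up
- power_key (a joint): travel of the power key in m: 0 up, 0.005 fully down; spring-loaded (about 1 N to start it, 4 N at 2 mm, 8.5 N fully down, then a hard stop), springs back when let go; it counts as pressed beyond 0.002 and as up below 0.001
- unit_key (a joint): travel of the unit key in m: 0 up, 0.005 fully down; spring-loaded (about 1 N to start it, 4 N at 2 mm, 8.5 N fully down, then a hard stop), springs back when let go; it counts as pressed beyond 0.002 and as up below 0.001
- timer_key (a joint): travel of the timer key in m: 0 up, 0.005 fully down; spring-loaded (about 1 N to start it, 4 N at 2 mm, 8.5 N fully down, then a hard stop), springs back when let go; it counts as pressed beyond 0.002 and as up below 0.001
- tare_key (a joint): travel of the tare key in m: 0 up, 0.005 fully down; spring-loaded (about 1 N to start it, 4 N at 2 mm, 8.5 N fully down, then a hard stop), springs back when let go; it counts as pressed beyond 0.002 and as up below 0.001
- jar: empty clear glass clip-lid jar standing on the scale's platform, 80 mm across, 90 mm high, its glass lid hanging open at its +x side (reaching 64 mm from the axis). Origin: centre of its underside, z up
- cup: white ceramic mug, rim 76 mm across, 70 mm high, handle on one side; a bystander near the scale. Origin: centre of its underside
- spoon: steel tablespoon 190 mm long with a round 46 mm bowl, lying in front of the scale; a bystander. Origin half-way along it at the underside
- bowl: small white ceramic bowl, 110 mm across, 45 mm high; a bystander near the scale. Origin: centre of its underside
- mill: dark turned-wood pepper mill, 54 mm across, 150 mm high; a bystander near the scale. Origin: centre of its underside
- spice: small amber glass spice jar with steel cap, 46 mm across, 85 mm high; a bystander near the scale. Origin: centre of its underside
Not all that is in view belongs to the job. What is shaped like the jar but red is not meant.

How it is judged:
By the outcome, as a careful person would: the job done as asked, in the order asked, and still so for the second after the job is handed in, with the robot touching nothing.
It also fails if it takes over 42 s, if anything falls off the work surface, if the arm or the gripper's body presses on something with over 40 N, if the wrist force passes 120 N, or if a joint passes its speed limit or range.

ROBOT

A 6-joint arm with a two-finger parallel gripper is mounted at the origin on the work surface. World frame = base frame: x ahead of the robot, y to its left, z up, the work surface at z = 0. Lengths are in mm, angles in rad, forces in N, time in s.
With the tool pointing down it reaches from about 275 to 750 mm from the base axis. Payload 10.2 kg.
Tool frame: the origin (TCP) lies between the finger pads; the fingertips stand 8 mm ahead of it and the grasp point (between the pads) lies 11 mm behind it; z points along the fingers, y is the line along which they close (so a half turn about z gives the same grasp; the last joint's range is limited). The gripper opens to 85 mm and grips with 20 to 120 N. Pads are 22 mm wide; open, the fingers measure 114 mm over their backs; the gripper's body (76 mm by 85 mm) begins 54 mm behind the grasp point. The pads swing forward as they close: fully open they stand 13 mm farther back than shut.
Start: joints at [-1.428, 0.313, 1.498, -0, 1.331, -0.223], TCP at [187.778, -490.276, 239.294] pointing down, gripper open.
Joint ranges: [-2.94, 2.94], [-0.97, 2.17], [0.19, 2.56], [-1.23, 4.37], [0.02, 3.11], [-2.88, 2.88]. Speed limits (rad/s): [2.39, 2.39, 3.01, 3.14, 3.14, 3.14].

INTERFACE

Orientations are given as a unit quaternion [x, y, z, w].
In Python, from cell import bot, optics, job gives the robot as it stands.
- The arm moves only by the shell command python3 -m jog 'ROWS' [FORCE]. ROWS is JSON, one flat list of numbers, 5 for each row, row after row: the opening, from -1 (shut) to 1 (fully open), then the shift along the tool's x, y, z in units of 30 mm (1.0 is 30 mm), then the turn about the tool's z in units of 6 degrees (1.0 is 6 degrees). In form: [gripper, dx, dy, dz, yaw, gripper, dx, dy, dz, yaw, ...]. A call has exactly 5 rows; each row is the pose to reach, as a shift and turn from the pose commanded when the call began, along the tool's axes at that moment; what a row does not reach only later rows make up. A row lasts 1/12 s, in which the tool goes at most 41.7 mm and 7.16 degrees, less where a joint would pass 70% of its speed; a pose out of reach is approached as far as the arm can. A call with a gripper value outside its range is refused whole. The fingers move at their own pace and stop on an object; FORCE is the grip in N (left out, the last holds). Time passes only in rows, so rows that repeat a pose let the fingers close, or fill a call up. It gives the time, the measured TCP pose, the force, the opening and the grip force at its end, in the units of the state.
- bot.sense(): the state, without advancing time (a new reading comes with each control period).
- optics.snapshot(name): name is "scene" or "top" or "wrist"; returns a dict with "pixels" (400x640x3 uint8, red, green, blue), "range_z" (400x640 float32, mm along the optical axis (not along the pixel's ray), 0 where there is no reading), "intrinsics" (3x3 intrinsics, pixels), "R" (3x3) and "t" (3): a world point X has camera coordinates R X + t. Camera axes: x right, y down, z forward; pixel columns grow to the right and rows downward; lengths in mm; the calibration is good to about 2 mm. A picture is of the moment at which its call begins.
- job.hand_in(): hands the job in; it is judged then, once.
The state is a dict: "time": time; "joint_pos": joint angles; "joint_vel": joint speeds; "effort": joint torques, N m; "tool_pos": TCP position; "orientation": TCP orientation; "wrist_force": force on the tool from outside, world axes, zero at the start; "wrist_torque": the same for the moment, N m; "finger_gap": finger opening in mm; "grip_force": force on a finger pad.
Only numpy, scipy, OpenCV 4.12 (cv2) and the standard library are available. Lean on these libraries where they do the work, as an engineer would, in place of code of your own. Each camera call takes 0.05 s, during which the arm holds its last target. There are 200 camera calls.

## Working session

There is one attempt and no reset: what is moved stays moved. The work goes in short steps, Python scripts to look and compute and a shell command to move; the robot and the scene stay as the last step left them, time stands still between calls to the robot, and variables do not carry over. Pictures are saved under pics/ and viewed, at most 10 in all, crops included, and the job is handed in when it is done.

```bash
mkdir -p pics; python3 - <<'E'
from cell import bot,optics
import cv2,numpy as np
s=bot.sense();print({k:np.round(v,3).tolist() for k,v in s.items()})
for n in ['top','scene']:
    d=optics.snapshot(n);np.savez(''+n+'.npz',**d)
    cv2.imwrite('pics/%s1.png'%n,d['pixels'][:,:,::-1]);print(n,d['intrinsics'],d['R'],d['t'])
E
```

```text
{'time': 0.0, 'joint_pos': [-1.428, 0.313, 1.498, 0.0, 1.331, -0.223], 'joint_vel': [0.001, 0.002, 0.0, 0.0, -0.0, -0.001], 'effort': [0.001, -41.226, -25.974, -0.0, 0.004, 0.0], 'tool_pos': [187.754, -490.027, 238.735], 'orientation': [0.983, 0.182, 0.0, -0.001], 'wrist_force': [0.168, -0.093, -0.423], 'wrist_torque': [-0.066, -0.008, 0.028], 'grip_force': 0.0, 'finger_gap': 85.325}
top [[482.46658267   0.         325.38842241]
 [  0.         482.46658267 207.80249627]
 [  0.           0.           1.        ]] [[-0.01689897 -0.99982039 -0.00857933]
 [-0.99813004  0.01737329 -0.05860542]
 [ 0.05874394  0.00757291 -0.99824436]] [  63.14803846  620.69210176 1303.58012681]
scene [[502.80437027   0.         315.31522656]
 [  0.         502.80437027 207.93079545]
 [  0.           0.           1.        ]] [[ 0.56915128  0.82222895  0.00252668]
 [ 0.68077032 -0.4695051  -0.5622426 ]
 [-0.46110585  0.32172118 -0.82696849]] [-375.943654   -398.0187495  1410.46554542]
```

View pics/top1.png

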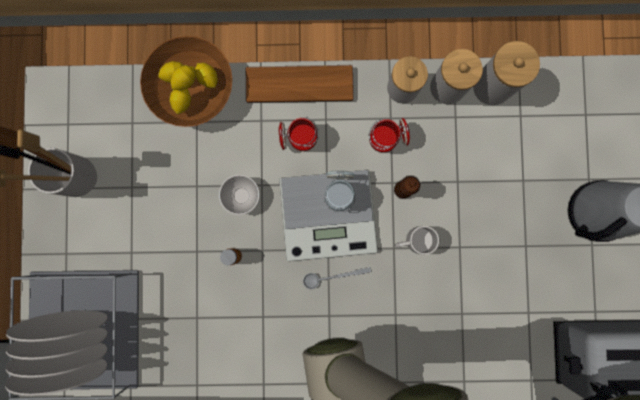

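View pics/scene1.png

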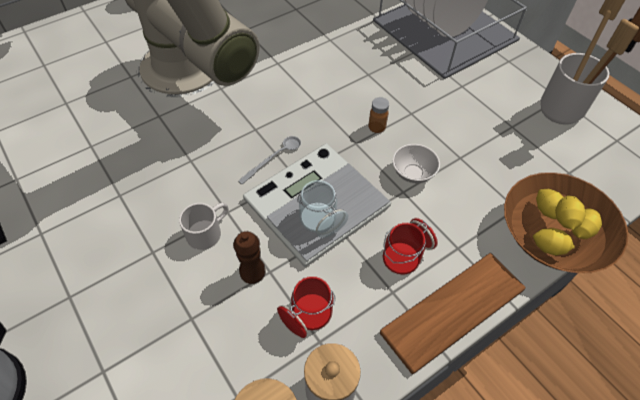

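The top view shows the scale with its keys at about (297,251), (316,249), (334,247) and (357,245). In the scene view they are at (323,153), (306,164), (289,175) and (266,187). Next I'll get centroids and cast rays onto z=28.5.

```bash
cat > h.py <<'E'
import cv2,numpy as np
def cast(d,u,v,z):
    r=d['R'].T@np.linalg.solve(d['intrinsics'],[u,v,1]); c=-d['R'].T@d['t']
    return c+r*(z-c[2])/r[2]
def keys(d,box,z=27):
    x0,y0,x1,y1=box; g=d['pixels'][y0:y1,x0:x1].astype(float).max(2)
    n,l,st,ce=cv2.connectedComponentsWithStats((g<75).astype(np.uint8),connectivity=4)
    out=[]
    for i in range(1,n):
        if st[i,4]<10 or st[i,4]>400: continue
        w=np.where(cv2.dilate((l==i).astype(np.uint8),np.ones((3,3)))>0,np.clip(200-g,0,150),0)
        yy,xx=np.mgrid[y0:y1,x0:x1]
        u=(w*xx).sum()/w.sum();v=(w*yy).sum()/w.sum()
        out.append((*np.round([u,v],1),st[i,4],np.round(cast(d,u,v,z),1)))
    return out
E
python3 - <<'E'
from h import *
for n,b in [('top',(286,238,374,259)),('scene',(250,145,335,200))]:
    d=np.load(n+'.npz')
    for k in keys(d,b,28.5): print(n,*k)
# nominal fit
t=np.load('top.npz')
E
```

```text
top 357.4 245.4 96 [517.8 -32.5  28.5]
top 334.0 247.6 16 [512.9  30.9  28.5]
top 296.3 251.2 59 [504.9 133.2  28.5]
top 315.8 249.4 40 [508.8  80.2  28.5]
scene 323.0 153.1 71 [505.8 129.2  28.5]
scene 305.6 164.0 47 [509.9  76.5  28.5]
scene 316.9 174.7 18 [551.   80.1  28.5]
scene 288.8 174.5 25 [513.7  27.1  28.5]
scene 266.2 188.6 129 [518.7 -36.8  28.5]
scene 288.2 193.2 20 [557.6  -2.9  28.5]
```

```bash
python3 -m jog '[-1,0.9,-0.8,0,0.55,-1,1.8,-1.6,0,1.1,-1,2.7,-2.4,0,1.65,-1,3.6,-3.2,0,2.2,-1,4.5,-4.0,0,2.75]'
cat >> h.py <<'E'
from scipy.spatial.transform import Rotation
K=dict(power=(505.3,131.2,28.5),unit=(509.3,78.4,28.5),tare=(518.2,-34.6,28.5))
def go(s,k,h=0):
    "shift in units to put the fingertip h mm above key top k"
    p=np.array(K[k])+[0,0,h+8]
    M=Rotation.from_quat(s['orientation'])
    return np.round(M.inv().apply(p-s['tool_pos'])/30,3),np.round(M.as_matrix()[:2,0],4)
E
python3 - <<'E'
from h import *
from cell import bot
s=bot.sense();print(s['tool_pos'],go(s,'power',30))
d=np.load('top.npz');print('jar base approx',cast(d,340,196,75))
E
```

```text
time: 0.52
tool_pos: [271.3, -328.2, 239.0]
orientation: [0.999, 0.037, -0.0, -0.0]
wrist_force: [0.9, -0.3, 0.7]
finger_gap: 25.4
grip_force: 0.0
[ 271.25124973 -328.19282533  239.02058392] (array([  8.92 , -14.687,   5.758]), array([0.9972, 0.0744]))
jar base approx [648.73115247  13.17517131  75.        ]
```

```bash
python3 -m jog '[-1,0.7,-1.15,0,0,-1,1.4,-2.3,0,0,-1,2.1,-3.45,0,0,-1,2.8,-4.6,0,0,-1,3.5,-5.75,0,0]' >/dev/null
python3 -m jog '[-1,0.7,-1.15,0,0,-1,1.4,-2.3,0,0,-1,2.1,-3.45,0,0,-1,2.8,-4.6,0,0,-1,3.5,-5.75,0,0]'
python3 -m jog '[-1,0.6,-1.0,0,0,-1,1.2,-2.0,0,0,-1,1.7,-2.9,0,0,-1,1.92,-3.2,0,0,-1,1.92,-3.2,0,0]'
python3 - <<'E'
from h import *
from cell import bot,optics
s=bot.sense();print(s['tool_pos'],s['joint_pos'],s['finger_gap'],go(s,'power',30))
d=optics.snapshot('wrist');np.savez('wrist.npz',**d);cv2.imwrite('pics/w1.png',d['pixels'][:,:,::-1])
E
```

```text
time: 1.35
tool_pos: [453.8, 32.5, 239.2]
orientation: [0.999, 0.039, -0.0, 0.0]
wrist_force: [1.1, -1.4, -0.4]
finger_gap: 0.2
grip_force: 0.0
time: 1.77
tool_pos: [503.8, 132.2, 238.6]
orientation: [0.999, 0.04, -0.0, -0.0]
wrist_force: [-0.2, -0.7, -0.1]
finger_gap: 0.1
grip_force: 0.0
[503.76379469 132.20591453 238.64420161] [3.13588300e-02 3.04630772e-01 1.51062456e+00 1.91921948e-04
 1.32724834e+00 1.52146088e+00] 0.13335890539066483 (array([0.054, 0.039, 5.738]), array([0.9967, 0.0806]))
```

View pics/w1.png

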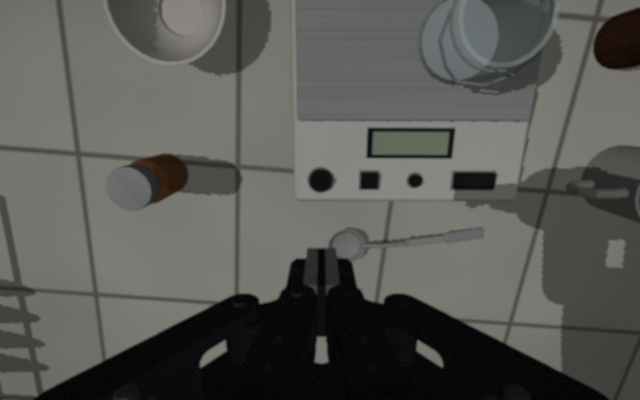

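The wrist view shows the keys at about (320,180), (369,180), (415,180) and (473,180), with the shut fingers at (321,260). I'll cast those for a third estimate and start descending.

```bash
python3 - <<'E'
from h import *
for k in keys(np.load('wrist.npz'),(300,164,508,195),28.5): print(*k)
E
python3 -m jog '[-1,0.05,0.04,1,0,-1,0.05,0.04,2,0,-1,0.05,0.04,3,0,-1,0.05,0.04,4,0,-1,0.05,0.04,5,0]'
```

```text
369.2 180.0 321 [508.4  79.9  28.5]
414.7 180.1 155 [512.2  31.1  28.5]
time: 2.23
tool_pos: [504.5, 127.9, 88.3]
orientation: [0.999, 0.038, 0.0, 0.0]
wrist_force: [1.2, 0.3, 0.1]
finger_gap: -0.1
grip_force: 0.0
```

```bash
python3 -m jog '[-1,0,0,0.5,0,-1,0,0,1.0,0,-1,0,0,1.3,0,-1,0,0,1.3,0,-1,0,0,1.3,0]'
python3 - <<'E'
from h import *
from cell import bot,optics
s=bot.sense();print(s['tool_pos'],go(s,'power',0))
d=optics.snapshot('scene');cv2.imwrite('pics/s2.png',cv2.resize(d['pixels'][90:240,220:420,::-1],None,fx=4,fy=4,interpolation=2))
E
```

```text
time: 2.65
tool_pos: [505.1, 128.7, 50.8]
orientation: [0.999, 0.038, 0.0, 0.0]
wrist_force: [0.4, 0.3, -0.8]
finger_gap: 0.1
grip_force: 0.0
[505.05859279 128.72049628  50.75281282] (array([ 0.014, -0.082,  0.475]), array([0.997 , 0.0768]))
```

View pics/s2.png

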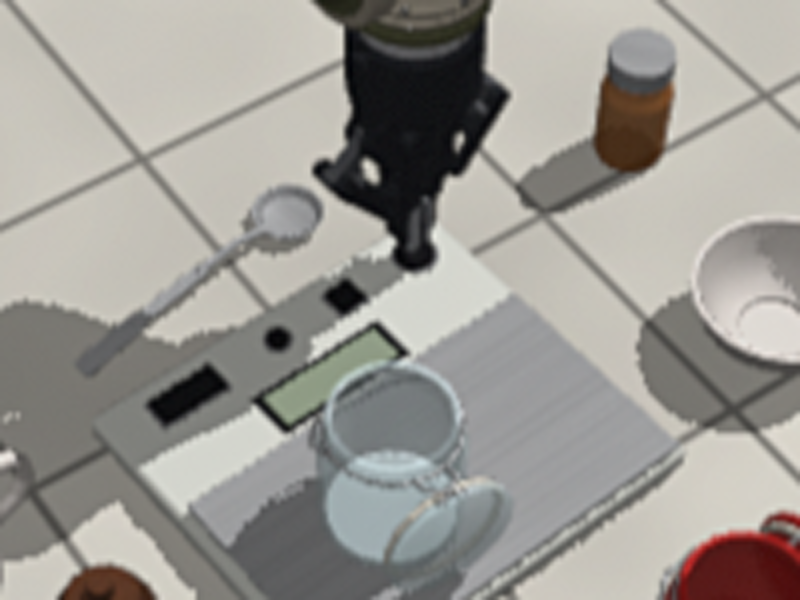

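The fingertip hangs just above the power key, at crop (413,255). I'll press gently.

```bash
python3 -m jog '[-1,0.01,-0.08,0.15,0,-1,0.01,-0.08,0.3,0,-1,0.01,-0.08,0.4,0,-1,0.01,-0.08,0.42,0,-1,0.01,-0.08,0.42,0]'
python3 -m jog '[-1,0,0,0.04,0,-1,0,0,0.07,0,-1,0,0,0.1,0,-1,0,0,0.12,0,-1,0,0,0.12,0]'
```

```text
time: 3.12
tool_pos: [505.0, 131.9, 37.5]
orientation: [0.999, 0.039, -0.0, 0.0]
wrist_force: [0.1, -0.4, -0.2]
finger_gap: -0.2
grip_force: 0.0
time: 3.53
tool_pos: [505.3, 131.9, 34.3]
orientation: [0.999, 0.039, 0.0, -0.0]
wrist_force: [-0.5, 0.7, 4.4]
finger_gap: 0.3
grip_force: 2.2
```

```bash
python3 -m jog '[-1,0,0,0.02,0,-1,0,0,0.04,0,-1,0,0,0.05,0,-1,0,0,0.05,0,-1,0,0,0.05,0]'
python3 -m jog '[-1,0,0,-0.05,0,-1,0,0,-0.15,0,-1,0,0,-0.3,0,-1,0,0,-0.5,0,-1,0,0,-0.5,0]'
python3 - <<'E'
from h import *
from cell import bot,optics
s=bot.sense();K['unit']=(509,79,28.5)
print(s['tool_pos'],go(s,'unit',10))
d=optics.snapshot('scene')
for k in keys(d,(250,145,335,200),28.5): print(*k)
E
```

```text
time: 3.95
tool_pos: [505.3, 131.9, 32.9]
orientation: [0.999, 0.039, 0.0, -0.0]
wrist_force: [-0.7, 0.0, 7.4]
finger_gap: -0.2
grip_force: 3.2
time: 4.37
tool_pos: [505.5, 131.9, 48.6]
orientation: [0.999, 0.039, 0.001, 0.0]
wrist_force: [-0.5, 0.6, 0.8]
finger_gap: 0.4
grip_force: 0.0
[505.5442668  131.89035741  48.59911752] (array([-0.022,  1.767,  0.07 ]), array([0.997 , 0.0778]))
323.0 150.9 109 [500.1 133.1  28.5]
305.7 163.8 60 [509.5  77.1  28.5]
316.8 174.5 16 [550.4  80.3  28.5]
289.0 174.4 32 [513.8  27.8  28.5]
266.4 188.5 154 [518.6 -36.2  28.5]
287.6 192.6 22 [555.3  -3.1  28.5]
```

```bash
python3 -m jog '[-1,-0.01,0.5,0,0,-1,-0.02,1.1,0,0,-1,-0.02,1.6,0,0,-1,-0.02,1.77,0,0,-1,-0.02,1.77,0,0]'
python3 -m jog '[-1,0,0,0.1,0,-1,0,0,0.2,0,-1,0,0,0.3,0,-1,0,0,0.35,0,-1,0,0,0.35,0]'
python3 - <<'E'
from h import *
from cell import bot
s=bot.sense();K['unit']=(509,79,28.5)
print(s['tool_pos'],go(s,'unit',0))
E
```

```text
time: 4.83
tool_pos: [508.7, 78.1, 47.5]
orientation: [0.999, 0.038, -0.0, -0.0]
wrist_force: [-0.0, -0.8, 0.0]
finger_gap: -0.2
grip_force: 0.0
time: 5.25
tool_pos: [508.4, 79.4, 36.6]
orientation: [0.999, 0.039, -0.0, -0.0]
wrist_force: [0.7, -0.8, 0.2]
finger_gap: 0.2
grip_force: 0.0
[508.39100931  79.36702644  36.64788562] (array([0.019, 0.014, 0.005]), array([0.9969, 0.0783]))
```

```bash
python3 -m jog '[-1,0,0,0.02,0,-1,0,0,0.05,0,-1,0,0,0.08,0,-1,0,0,0.1,0,-1,0,0,0.1,0]'
python3 -m jog '[-1,0,0,0.01,0,-1,0,0,0.01,0,-1,0,0,0.01,0,-1,0,0,0.01,0,-1,0,0,0.01,0]'
```

```text
time: 5.67
tool_pos: [508.7, 79.1, 34.2]
orientation: [0.999, 0.039, 0.0, -0.0]
wrist_force: [-1.1, 2.5, 4.8]
finger_gap: 0.1
grip_force: 2.2
time: 6.08
tool_pos: [508.7, 79.0, 33.9]
orientation: [0.999, 0.039, 0.0, -0.0]
wrist_force: [-1.6, 3.9, 5.1]
finger_gap: 0.2
grip_force: 2.5
```

```bash
python3 -m jog '[-1,0,-0.01,0.015,0,-1,0,-0.01,0.03,0,-1,0,-0.01,0.03,0,-1,0,-0.01,0.03,0,-1,0,-0.01,0.03,0]'
python3 -m jog '[-1,0,0,-0.05,0,-1,0,0,-0.15,0,-1,0,0,-0.3,0,-1,0,0,-0.5,0,-1,0,0,-0.5,0]'
python3 - <<'E'
from h import *
from cell import bot,optics
s=bot.sense();K['tare']=(518,-34,28.5)
print(s['tool_pos'],go(s,'tare',10))
d=optics.snapshot('scene')
for k in keys(d,(250,145,335,200),28.5): print(*k)
E
```

```text
time: 6.5
tool_pos: [508.7, 79.0, 33.0]
orientation: [0.999, 0.039, 0.0, 0.0]
wrist_force: [-2.7, 2.0, 6.7]
finger_gap: -0.1
grip_force: 3.1
time: 6.92
tool_pos: [509.2, 79.0, 49.0]
orientation: [0.999, 0.039, 0.001, 0.0]
wrist_force: [0.6, 0.1, -0.7]
finger_gap: -0.1
grip_force: 0.0
[509.1957885   78.9937217   48.95328337] (array([-0.   ,  3.778,  0.084]), array([0.997 , 0.0778]))
300.4 152.8 359 [474.7  85.5  28.5]
323.0 153.1 69 [505.8 129.2  28.5]
316.8 174.5 16 [550.4  80.2  28.5]
289.0 174.4 32 [513.7  27.7  28.5]
266.4 188.5 154 [518.6 -36.2  28.5]
288.2 193.2 19 [557.5  -2.8  28.5]
```

```bash
python3 -m jog '[-1,0,0.8,-0.1,0,-1,0,1.8,-0.1,0,-1,0,2.8,-0.1,0,-1,0,3.5,-0.1,0,-1,0,3.78,-0.1,0]' >/dev/null
python3 -m jog '[-1,0,0,0,0,-1,0,0,0.2,0,-1,0,0,0.35,0,-1,0,0,0.45,0,-1,0,0,0.45,0]'
python3 - <<'E'
from h import *
from cell import bot
s=bot.sense();K['tare']=(518,-34,28.5)
print(s['tool_pos'],go(s,'tare',0))
E
```

```text
time: 7.8
tool_pos: [517.0, -32.7, 36.5]
orientation: [0.999, 0.04, -0.001, -0.0]
wrist_force: [-1.0, 0.0, 0.2]
finger_gap: 0.2
grip_force: 0.5
[516.97614641 -32.7486791   36.53697889] (array([0.031, 0.044, 0.001]), array([0.9969, 0.079 ]))
```

```bash
python3 -m jog '[-1,0,0,0.02,0,-1,0,0,0.05,0,-1,0,0,0.08,0,-1,0,0,0.11,0,-1,0,0,0.11,0]'
python3 -m jog '[-1,0,0,0.02,0,-1,0,0,0.03,0,-1,0,0,0.03,0,-1,0,0,0.03,0,-1,0,0,0.03,0]'
```

```text
time: 8.22
tool_pos: [517.5, -33.6, 34.2]
orientation: [0.999, 0.039, 0.0, -0.0]
wrist_force: [-0.1, 3.4, 3.9]
finger_gap: -0.2
grip_force: 2.2
time: 8.63
tool_pos: [517.6, -33.7, 33.4]
orientation: [0.999, 0.039, 0.0, -0.0]
wrist_force: [-1.1, 4.4, 4.4]
finger_gap: -0.2
grip_force: 2.8
```

```bash
python3 -m jog '[-1,0,-0.02,0.015,0,-1,0,-0.02,0.025,0,-1,0,-0.02,0.025,0,-1,0,-0.02,0.025,0,-1,0,-0.02,0.025,0]'
python3 -m jog '[-1,0,0,-0.05,0,-1,0,0,-0.15,0,-1,0,0,-0.5,0,-1,0,0,-1,0,-1,0,0,-2,0]'
python3 -m jog '[-1,0,0,-1.2,0,-1,0,0,-2.4,0,-1,0,0,-3.5,0,-1,0,0,-4.5,0,-1,0,0,-5,0]'
python3 -m jog '[-1,-0.8,0,0,0,-1,-1.8,0,0,0,-1,-2.8,0,0,0,-1,-3.8,0,0,0,-1,-4.5,0,0,0]'
python3 -m jog '[-1,0,0,0,0,-1,0,0,0,0,-1,0,0,0,0,-1,0,0,0,0,-1,0,0,0,0]'
python3 - <<'E'
from h import *
from cell import optics
d=optics.snapshot('scene')
for k in keys(d,(250,145,335,200),28.5): print(*k)
cv2.imwrite('pics/s3.png',d['pixels'][:,:,::-1])
E
```

```text
time: 9.05
tool_pos: [517.6, -33.6, 32.8]
orientation: [0.999, 0.039, 0.0, 0.0]
wrist_force: [-1.0, 1.0, 6.2]
finger_gap: 0.1
grip_force: 3.3
time: 9.47
tool_pos: [515.9, -33.1, 91.3]
orientation: [0.999, 0.039, -0.003, -0.001]
wrist_force: [0.3, -0.7, -0.0]
finger_gap: 0.0
grip_force: 0.0
time: 9.88
tool_pos: [518.0, -33.6, 247.0]
orientation: [0.999, 0.039, 0.003, 0.001]
wrist_force: [0.3, 1.2, 0.3]
finger_gap: 0.4
grip_force: 0.0
time: 10.3
tool_pos: [380.6, -43.6, 242.7]
orientation: [0.999, 0.039, -0.0, 0.0]
wrist_force: [0.1, -0.3, 0.4]
finger_gap: 0.1
grip_force: 0.0
time: 10.72
tool_pos: [383.3, -43.8, 242.4]
orientation: [0.999, 0.039, -0.0, -0.0]
wrist_force: [-0.4, -0.0, -1.2]
finger_gap: 0.0
grip_force: 0.0
323.0 153.1 71 [505.8 129.2  28.5]
305.6 164.0 47 [509.9  76.5  28.5]
316.9 174.7 18 [551.   80.1  28.5]
288.8 174.5 25 [513.7  27.2  28.5]
266.2 188.6 129 [518.7 -36.8  28.5]
288.2 193.2 20 [557.6  -2.9  28.5]
```

View pics/s3.png

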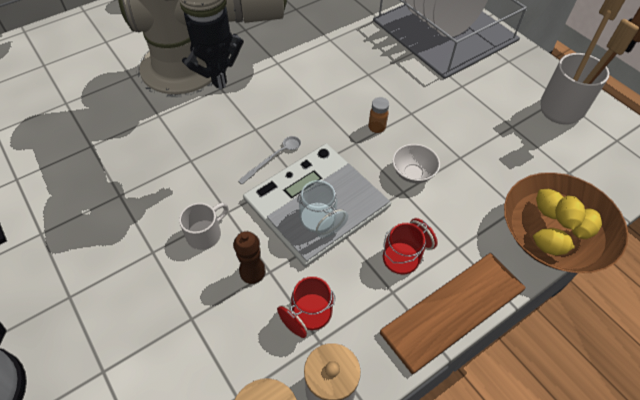

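The keys are at the same pixels as at the start, such as power at (323,153) and tare at (266,189). The jar is still at (319,205), and the hand is clear at (215,60).

```bash
python3 -c "from cell import job;print(job.hand_in())"
```

```text
the job is handed in; nothing more can be done
None
```

I pressed power, unit and tare lightly in that order (final readings about 6–7 N each) and released each before the next. The timer key was left alone, the scale and jar look unmoved in the last picture, the hand is clear, and the job was handed in at about 11 s.

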